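# Clear the radio off the test set and zero its dial

## Robot

A 6-joint arm with a two-finger parallel gripper is mounted at the origin on the work surface. World frame = base frame: x ahead of the robot, y to its left, z up, the work surface at z = 0. Lengths are in m, angles in rad, forces in N, time in s.
With the tool pointing down it reaches from about 0.225 to 0.875 m from the base axis. Payload 3.4 kg.
Tool frame: the origin (TCP) lies at the very end of the fingers, on their centre line; the grasp point (between the pads) lies 19 mm behind it (manip.tcp_to_grasp is the distance from the TCP to the grasp point, in m); z points along the fingers, y is the line along which they close (so a half turn about z gives the same grasp; the last joint's range is limited). The gripper opens to 85 mm and grips with 20 to 120 N. Pads are 22 mm wide; open, the fingers measure 114 mm over their backs; the gripper's body (76 mm by 85 mm) begins 54 mm behind the grasp point. The pads swing forward as they close: fully open they stand 13 mm farther back than shut.
Start: joints at [0.991, 0.276, 1.505, -0, 1.361, -0.121], TCP at [0.255, 0.516, 0.231] pointing down, gripper open.
Joint ranges: [-2.89, 2.89], [-0.75, 2.08], [0.22, 2.7], [-1.18, 4.32], [0.11, 2.71], [-2.7, 2.7]. Speed limits (rad/s): [2.57, 2.57, 3.14, 3.14, 3.14, 3.14].

## Interface

Orientations are given as a unit quaternion [w, x, y, z].
In Python, from rig import status, get_image, job, manip gives the robot as it stands.
- The arm moves only by the tool apply_moves, never from a script. Its arguments are lists of equal length, an entry for each row: "xyz": the shift along the tool's x, y, z each as a share of 0.3 m, from -1 to 1, a list of three; "rot": the turn, a rotation vector about the tool's x, y, z each as a share of 60 degrees, from -1 to 1, a list of three; "hand": the opening, from -1 (shut) to 1 (fully open). A call has 1 to 8 rows; each row shifts and turns the commanded pose from where the row before left it, along the tool's axes as they then stand; what a row does not reach is not made up. A row lasts 1/8 s, in which the tool goes at most 62.5 mm and 10.7 degrees, less where a joint would pass 70% of its speed; a pose out of reach is approached as far as the arm can. A call with a number of a shift or a turn outside -1 to 1 is refused whole. A call with a gripper value outside its range is refused whole. The fingers move at their own pace and stop on an object; "force" is the grip in N (left out, the last holds). Time passes only in rows, so rows that do not move let the fingers close. It gives the time, the measured TCP pose, the force, the opening and the grip force at its end, in the units of the state.
- status.get_state(): the state, without advancing time (a new reading comes with each control period).
- get_image(name): name is "scene" or "side" or "wrist"; returns a dict with "pixels" (400x640x3 uint8, red, green, blue), "fovy" (degrees; the focal length in pixels is half the picture's height over the tangent of half this angle, whatever the lens; pixels are square), "cx", "cy" (the principal point, pixels), "dist" ([k1, k2, p1, p2, k3] as OpenCV has them; the pictures are not rectified), "origin" and "orientation" of the camera in the world; the wrist camera has in their place "tool_from_camera" (4x4, takes a point from camera to tool coordinates, whose origin is the TCP and whose axes are the flange's). Camera axes: x right, y down, z forward; pixel columns grow to the right and rows downward; lengths in m; the calibration is good to about 2 mm. A picture is of the moment at which its call begins: read the wrist's pose just before it. There is no depth.
- job.sign_off(): hands the job in; it is judged then, once.
The state is a dict: "clock": time; "qpos": joint angles; "qd": joint speeds; "effort": joint torques, N m; "position": TCP position; "ee_rot": TCP orientation; "contact_force": force on the tool from outside, world axes, zero at the start; "moment": the same for the moment, N m; "width": finger opening in m; "gripper_force": force on a finger pad.
Only numpy, scipy, OpenCV 4.12 (cv2) and the standard library are available. Lean on these libraries where they do the work, as an engineer would, in place of code of your own. Each camera call takes 0.05 s, during which the arm holds its last target. There are 200 camera calls.

## Task

A handheld radio has been left lying on the test set, across the guard bars over its dial. Lay the radio flat on the floor of the empty red basket without dropping it, and then turn the zero knob, either way round, until its pointer stands on the red zero mark, closer than half a division of the scale. Leave the battery, the power strip and the torch where they are.

Things in the scene. Friction and masses are not known exactly. Their poses are not given: they have to be found in the camera images.
- test_set: blue test set lying on its back, fixed, 260 x 200 x 100 mm (x -110 to +150, y -100 to +100 mm), grey face at z = 100 mm. Origin: on the table under the dial's axis; z up, x from the axis to the red zero mark. White dial, radius 66 mm. Two aluminium guard bars along x at y = -72 and +72 mm (150 mm long, 12 mm wide, tops at z = 152 mm), centred on x = 0. Flat display at x = 113 mm
- zero_knob (a joint): angle of the knob's pointer from the red zero mark, rad, counter-clockwise seen from above; the knob turns without stops, so 0 and 6.283 both read zero. It stays where it is left
- knob_grip (a point): point on the black knob's axis, 127 mm above the table, where its grip bar is taken. Bar: 64 mm long, 18 mm wide, 106 to 140 mm above the table, centred on the axis, along the pointer's direction; on its top a white stripe on the pointer's half. Below it a skirt disc, radius 34 mm, top 106 mm above the table. x axis: towards the pointer tip
- pointer_tip (a point): tip of the knob's black pointer, 55 mm from the knob's axis, 104 mm above the table
- zero_mark (a point): where the pointer tip stands when it reads zero: on the red mark (22 x 7 mm) of the dial, 55 mm from the knob's axis, 104 mm above the table. The scale has a black tick every 10 degrees (one division)
- radio: loose black handheld radio, body 180 x 58 x 36 mm with an orange band, about 0.5 kg. Origin: centre of the body's underside; x along its length, y across, z out of its front with keys. A stub antenna 11 mm thick goes on from the +x end at y = +15 mm to x = 160 mm. At the start it lies face up across the two guard bars, underside 152 mm above the table
- radio_center (a point): centre of the radio's body, 18 mm above its underside
- basket: empty open red basket, fixed, outside 320 x 210 mm (rim bead 338 x 228 mm), 70 mm high, walls and floor 5 mm thick. Origin: centre of the underside; x along its long side, z up
- basket_floor (a point): centre of the basket's inner floor, 5 mm above the table; the inside is 310 x 200 mm and 65 mm deep
- battery: loose black battery, 65 x 150 x 92 mm, 2 kg; a bystander. Origin: centre of the underside
- power_strip: loose yellow power strip, 240 x 55 x 36 mm, long side along its x; a bystander. Origin: centre of the underside
- torch: loose steel torch standing on its head, 52 mm wide, 150 mm tall; a bystander. Origin: centre of the underside

How it is judged:
On the way, in this order (a step that is already met when the one before it is completed fails the run):
1. the radio lies flat on the floor of the basket, let go and at rest (x of radio_center in the frame of basket between -0.135 and 0.135 m and y of radio_center in the frame of basket between -0.08 and 0.08 m and z of radio_center in the frame of basket_floor below 0.026 m and contact force between the fingers and radio below 0.3 N and linear speed of radio below 0.03 m/s), for 0.2 s.
2. the pointer stands on the zero mark (distance between pointer_tip and zero_mark below 0.005 m), for 0.2 s.
At the end, for the whole second after the job is handed in: the radio lies flat on the floor of the basket (centre of its body less than 26 mm above the inner floor, within 135 mm along x and 80 mm along y of the basket's centre), at rest and let go; the pointer tip is within 5 mm of the zero mark (0.09 rad, half a division), the knob is at rest and let go (all of step 1 and distance between pointer_tip and zero_mark below 0.005 m and contact force between the fingers and test_set below 0.3 N and velocity of joint zero_knob between -0.05 and 0.05 rad/s); the robot touches nothing.
It fails at once if the battery is moved by more than 30 mm (distance of battery from where it was at the start of the episode above 0.03 m).
It fails at once if the power strip is moved by more than 30 mm (distance of power_strip from where it was at the start of the episode above 0.03 m).
It fails at once if the torch is moved by more than 30 mm (distance of torch from where it was at the start of the episode above 0.03 m).
It fails at once if the radio is dropped or thrown: faster than 0.7 m/s (a fall of 25 mm) while the fingers do not hold it (linear speed of radio above 0.7 m/s and contact force between the fingers and radio below 0.1 N).
It also fails if it takes over 72 s, if anything falls off the work surface, if the arm or the gripper's body presses on something with over 40 N, if the wrist force passes 120 N, or if a joint passes its speed limit or range.

## Working session

There is one attempt and no reset: what is moved stays moved. The work goes in short steps, Python scripts to look and compute and a tool call to move; the robot and the scene stay as the last step left them, time stands still between calls to the robot, and variables do not carry over. Pictures are saved under pics/ and viewed, at most 10 in all, crops included, and the job is handed in when it is done.

Besides the shell and the picture viewer there is one more tool, called after ">>>" in YAML: its name, and indented under it one key for each argument. apply_moves: Moves the arm, as the interface text tells. Its arguments: {"type":"object","properties":{"xyz":{"type":"array","items":{"type":"array","items":{"type":"number","minimum":-1,"maximum":1}}},"rot":{"type":"array","items":{"type":"array","items":{"type":"number","minimum":-1,"maximum":1}}},"hand":{"type":"array","items":{"type":"number"}},"force":{"type":"number"}},"required":["xyz","rot","hand"]}

```bash
mkdir -p pics
cat > h.py <<'E'
import numpy as np, cv2
from scipy.spatial.transform import Rotation as R
from rig import status, get_image
def rot(q): return R.from_quat([q[1],q[2],q[3],q[0]]).as_matrix()
def shot(name,fn=None):
    s=status.get_state(); im=get_image(name)
    f=200/np.tan(np.radians(im['fovy'])/2)
    K=np.array([[f,0,im['cx']],[0,f,im['cy']],[0,0,1.]])
    if name=='wrist':
        T=np.array(im['tool_from_camera']);W=rot(s['ee_rot'])
        Rw=W@T[:3,:3];o=np.array(s['position'])+W@T[:3,3]
    else: Rw=rot(im['orientation']);o=np.array(im['origin'])
    px=np.array(im['pixels'])
    if fn: cv2.imwrite(fn,px[:,:,::-1]); np.savez(fn+'.npz',K=K,d=im['dist'],R=Rw,o=o,px=px)
    return dict(K=K,d=np.array(im['dist']),R=Rw,o=o,px=px)
def load(fn): return dict(np.load(fn+'.npz'))
def onplane(c,uv,z):
    uv=np.array(uv,float).reshape(-1,1,2)
    n=cv2.undistortPoints(uv,c['K'],c['d']).reshape(-1,2)
    r=np.c_[n,np.ones(len(n))]@c['R'].T
    return c['o']+r*((z-c['o'][2])/r[:,2])[:,None]
def proj(c,P):
    P=(np.array(P,float).reshape(-1,3)-c['o'])@c['R']
    return cv2.projectPoints(P,np.zeros(3),np.zeros(3),c['K'],c['d'])[0].reshape(-1,2)
E
python3 - <<'E'
from h import *
for n in('scene','side','wrist'):
    c=shot(n,f'pics/{n}0.png'); print(n,c['o'].round(3),c['R'].round(2).tolist())
s=status.get_state();print(s)
a=[cv2.imread(f'pics/{n}0.png') for n in('scene','side')]
E
```

```text
scene [1.396 0.454 1.22 ] [[-0.51, 0.67, -0.54], [0.86, 0.38, -0.33], [-0.02, -0.63, -0.77]]
side [ 0.416 -1.033  0.756] [[0.98, -0.11, 0.17], [-0.2, -0.5, 0.84], [-0.0, -0.86, -0.52]]
wrist [0.179 0.552 0.372] [[0.44, 0.85, 0.29], [0.9, -0.42, -0.15], [-0.0, 0.33, -0.95]]
{'clock': 0.15, 'qpos': array([ 9.90980275e-01,  2.76457337e-01,  1.50585114e+00,  1.89448634e-05,
        1.36070642e+00, -1.20990435e-01]), 'qd': array([ 0.00128007, -0.00231657, -0.00482021,  0.00127826, -0.00120283,
        0.00131173]), 'effort': array([-5.27812563e-05, -4.17145801e+01, -2.46033293e+01, -2.46769641e-04,
        7.67277321e-03,  9.83127990e-06]), 'position': array([0.25443812, 0.51519585, 0.23063058]), 'ee_rot': array([-2.52810785e-04,  2.27407628e-01,  9.73799397e-01, -6.64728814e-04]), 'contact_force': array([-0.07040986, -0.51331057,  0.17646343]), 'moment': array([-0.00428378, -0.02165406, -0.01530269]), 'gripper_force': 0.0, 'width': 0.08547312106299575}
```

View pics/scene0.png

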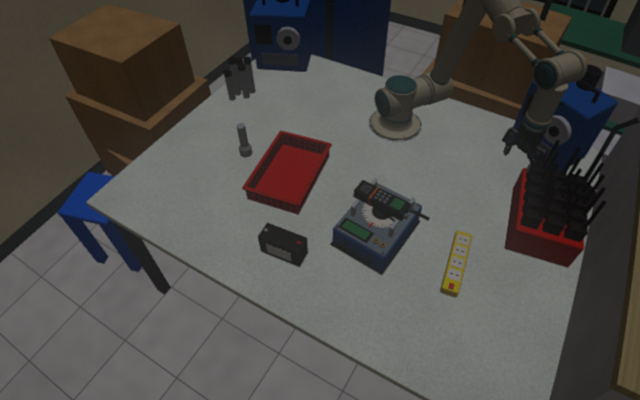

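View pics/side0.png

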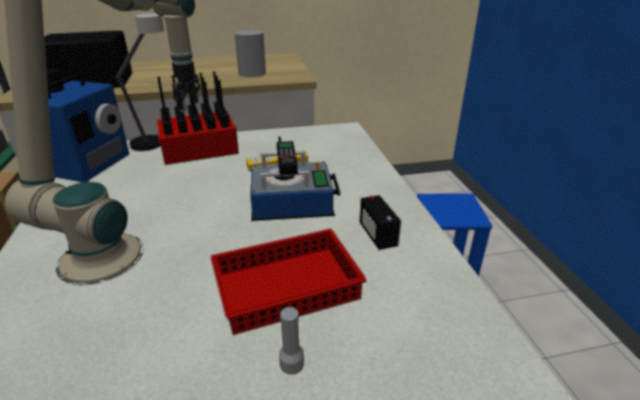

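The scene view shows the test set at about (380,225) with the radio across it at (390,200). The empty basket is at (288,170), the battery at (283,243), the strip at (457,262) and the torch at (243,140). The side view shows the basket at (287,280), the radio at (287,158) and the torch at (290,340).

```bash
cat > m.py <<'E'
from h import *
def red(c,box,dom=1.8):
    p=c['px'].astype(float);m=((p[...,0]>dom*p[...,1])&(p[...,0]>dom*p[...,2])&(p[...,0]>50)).astype(np.uint8)
    k=np.zeros_like(m);x0,y0,x1,y1=box;k[y0:y1,x0:x1]=1;return m*k
for n,box in(('scene',(235,120,340,220)),('side',(200,220,375,335))):
    c=load(f'pics/{n}0.png');m=red(c,box)
    cs,_=cv2.findContours(m,0,2);h=cv2.convexHull(max(cs,key=cv2.contourArea))
    # polygon approx; rim outline at z=.07 (upper part)
    P=onplane(c,h.reshape(-1,2),.07)[:,:2]
    print(n,cv2.approxPolyDP(h,5,True).reshape(-1,2).tolist())
    print(onplane(c,cv2.approxPolyDP(h,5,True).reshape(-1,2),.07).round(3)[:,:2].tolist())
c=load('pics/scene0.png')
print('orient pts radio ends',onplane(c,[[358,187],[427,217]],.17).round(3).tolist())
print('batt,torch,strip',onplane(c,[[283,250],[245,153],[462,235],[450,292]],0.0).round(3).tolist())
print('knob',onplane(c,[[380,213]],.104).round(3).tolist())
a=cv2.resize(c['px'][165:280,310:480,::-1],None,fx=4.6,fy=4.6,interpolation=cv2.INTER_CUBIC)
cv2.imwrite('pics/crop1.png',a)
E
python3 m.py
```

```text
scene [[280, 131], [330, 144], [299, 205], [243, 188]]
[[0.358, -0.36], [0.324, -0.145], [0.646, -0.087], [0.681, -0.305]]
side [[365, 279], [358, 298], [234, 333], [211, 257], [330, 229]]
[[0.676, -0.313], [0.642, -0.37], [0.366, -0.415], [0.317, -0.156], [0.64, -0.098]]
orient pts radio ends [[0.551, 0.089, 0.17], [0.554, 0.331, 0.17]]
batt,torch,strip [[0.794, -0.062, 0.0], [0.479, -0.46, 0.0], [0.431, 0.448, 0.0], [0.662, 0.487, 0.0]]
knob [[0.563, 0.181, 0.104]]
```

View pics/crop1.png

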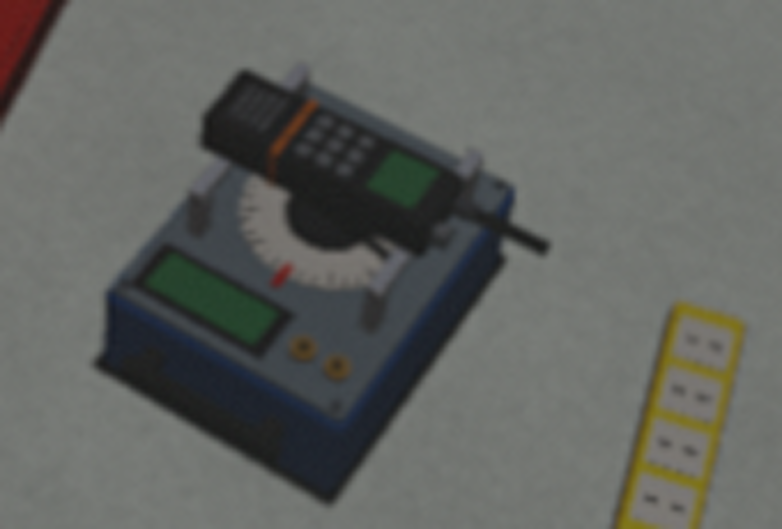

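The crop shows the radio's body centre at about crop (335,162). The antenna points to crop (548,245), and the red mark is at crop (283,273). Next I hover over the radio with the wrist camera.

```bash
cat > plan.py <<'E'
import sys
from h import *
# plan.py x y z yaw_deg(of tool y) rows hand
def plan(p,yaw,n,hand):
    s=status.get_state();W=rot(s['ee_rot']);p0=np.array(s['position'])
    t=np.radians(yaw);y=np.array([np.cos(t),np.sin(t),0]);z=np.array([0,0,-1.]);T=np.c_[np.cross(y,z),y,z]
    rv=R.from_matrix(W.T@T).as_rotvec()
    X=[];Q=[]
    for i in range(n):
        Wi=W@R.from_rotvec(rv*i/n).as_matrix()
        X.append((Wi.T@(np.array(p)-p0)/n/.3).round(3).tolist());Q.append((rv/n/np.radians(60)).round(3).tolist())
    print('pos',p0.round(4),'tool y yaw',np.degrees(np.arctan2(W[1,1],W[0,1])).round(2),'w',s['width'])
    for k in range(0,n,8): print('xyz',X[k:k+8],'\nrot',Q[k:k+8])
if __name__=='__main__':
    a=list(map(float,sys.argv[1:])); plan(a[:3],a[3],int(a[4]),1)
E
python3 - <<'E'
from h import *
c=load('pics/scene0.png')
print(onplane(c,[[310+335/4.6,165+162/4.6]],.188).round(3), onplane(c,[[310+303/4.6,165+75/4.6],[310+473/4.6,165+155/4.6],[310+205/4.6,165+175/4.6],[310+392/4.6,165+265/4.6]],.152).round(3).tolist())
E
python3 plan.py .55 .2 .33 0 8
```

```text
[[0.575 0.188 0.188]] [[0.483, 0.123, 0.152], [0.492, 0.261, 0.152], [0.603, 0.104, 0.152], [0.61, 0.251, 0.152]]
pos [0.2544 0.5152 0.2306] tool y yaw 63.71 w 0.08547312106299575
xyz [[-0.169, -0.063, -0.041], [-0.176, -0.039, -0.041], [-0.179, -0.015, -0.041], [-0.18, 0.01, -0.041], [-0.177, 0.035, -0.041], [-0.17, 0.059, -0.041], [-0.16, 0.082, -0.041], [-0.147, 0.104, -0.041]] 
rot [[-0.0, 0.0, 0.133], [-0.0, 0.0, 0.133], [-0.0, 0.0, 0.133], [-0.0, 0.0, 0.133], [-0.0, 0.0, 0.133], [-0.0, 0.0, 0.133], [-0.0, 0.0, 0.133], [-0.0, 0.0, 0.133]]
```

>>> apply_moves:
  xyz:
    - [-0.169,-0.063,-0.041]
    - [-0.176,-0.039,-0.041]
    - [-0.179,-0.015,-0.041]
    - [-0.18,0.01,-0.041]
    - [-0.177,0.035,-0.041]
    - [-0.17,0.059,-0.041]
    - [-0.16,0.082,-0.041]
    - [-0.147,0.104,-0.041]
  rot:
    - [0,0,0.133]
    - [0,0,0.133]
    - [0,0,0.133]
    - [0,0,0.133]
    - [0,0,0.133]
    - [0,0,0.133]
    - [0,0,0.133]
    - [0,0,0.133]
  hand: [1,1,1,1,1,1,1,1]

```text
clock: 1.15
position: [0.5506, 0.1983, 0.3298]
ee_rot: [-0.0, 0.71, 0.705, -0.0]
contact_force: [0.7, 0.2, -0.0]
width: 0.0853
gripper_force: 0.0
```

>>> apply_moves:
  xyz:
    - [0,0,0]
    - [0,0,0]
  rot:
    - [0,0,0]
    - [0,0,0]
  hand: [1,1]

```text
clock: 1.4
position: [0.5492, 0.1999, 0.3291]
ee_rot: [-0.001, 0.708, 0.706, -0.0]
contact_force: [-0.1, -0.1, 0.2]
width: 0.0851
gripper_force: 0.0
```

Run:
```python
from h import *
c=shot('wrist','pics/w1.png'); print(status.get_state()['position'], c['o'],c['R'].round(2).tolist())
```

```text
[0.54879559 0.20034647 0.3291488 ] [0.54996729 0.28359675 0.47076653] [[1.0, -0.0, -0.0], [-0.0, -0.94, -0.33], [-0.0, 0.33, -0.94]]
```

View pics/w1.png

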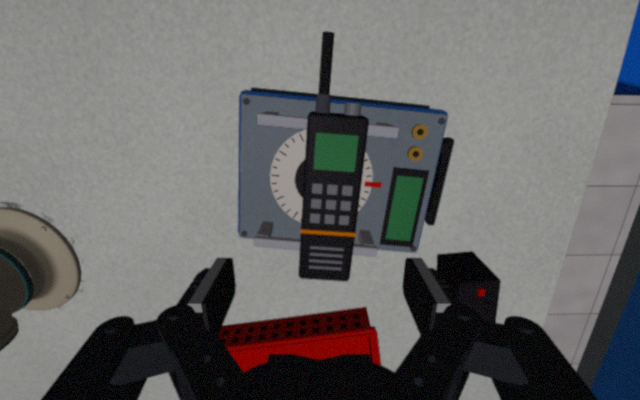

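The wrist view shows the radio's top corners at about (308,114), (367,117), (350,280) and (299,275), with the antenna pointing up. The guard bars run from (257,119) to (398,132) and from (255,242) to (377,251), and the red mark is at (373,184).

```bash
python3 - <<'E'
from h import *
c=load('pics/w1.png')
P=onplane(c,[[308,114],[367,117],[350,280],[299,275]],.188);print(P.round(3).tolist())
print('center',P.mean(0),'len',np.linalg.norm(P[0]-P[3]),np.linalg.norm(P[1]-P[2]),'w',np.linalg.norm(P[0]-P[1]),np.linalg.norm(P[2]-P[3]))
d=P[0]+P[1]-P[2]-P[3];print('yaw',np.degrees(np.arctan2(d[1],d[0])))
B=onplane(c,[[257,119],[398,132],[255,242],[377,251]],.152);print(B.round(3).tolist(),B.mean(0))
for a,b in((0,1),(2,3)):
    e=B[b]-B[a];print(np.degrees(np.arctan2(e[1],e[0])),np.linalg.norm(e))
p=c['px'].astype(float);m=((p[...,0]>1.8*p[...,1])&(p[...,0]>1.8*p[...,2])&(p[...,0]>60)).astype(np.uint8)
m[:170]=0;m[200:]=0;ys,xs=np.nonzero(m);print(len(xs),xs.mean(),ys.mean(),onplane(c,[[xs.mean(),ys.mean()]],.102))
E
python3 plan.py .55 .2 .33 0 8|head -1
```

```text
[[0.539, 0.267, 0.188], [0.593, 0.265, 0.188], [0.584, 0.089, 0.188], [0.527, 0.096, 0.188]]
center [0.5608486  0.17918158 0.188     ] len 0.17191797748221924 0.17553378795195024 w 0.05425797498669675 0.05693632465297231
yaw 86.35669876598462
[[0.485, 0.26, 0.152], [0.632, 0.247, 0.152], [0.473, 0.118, 0.152], [0.619, 0.106, 0.152]] [0.5522351  0.18257138 0.152     ]
-5.200620005986255 0.14823942999611817
-4.726555354826848 0.147055492806781
83 373.32530120481925 184.14457831325302 [[0.6190874  0.17487736 0.102     ]]
pos [0.5488 0.2003 0.3291] tool y yaw -0.06 w 0.08543694520625268
```

```bash
python3 plan.py .561 .179 .23 -3.6 6
```

```text
pos [0.5488 0.2003 0.3291] tool y yaw -0.06 w 0.08543694520625268
xyz [[-0.012, 0.007, 0.055], [-0.012, 0.007, 0.055], [-0.012, 0.007, 0.055], [-0.012, 0.007, 0.055], [-0.012, 0.007, 0.055], [-0.011, 0.007, 0.055]] 
rot [[-0.0, -0.0, 0.01], [-0.0, -0.0, 0.01], [-0.0, -0.0, 0.01], [-0.0, -0.0, 0.01], [-0.0, -0.0, 0.01], [-0.0, -0.0, 0.01]]
```

>>> apply_moves:
  xyz:
    - [-0.012,0.007,0.055]
    - [-0.012,0.007,0.055]
    - [-0.012,0.007,0.055]
    - [-0.012,0.007,0.055]
    - [-0.012,0.007,0.055]
    - [-0.011,0.007,0.055]
    - [0,0,0]
    - [0,0,0]
  rot:
    - [0,0,0.01]
    - [0,0,0.01]
    - [0,0,0.01]
    - [0,0,0.01]
    - [0,0,0.01]
    - [0,0,0.01]
    - [0,0,0]
    - [0,0,0]
  hand: [1,1,1,1,1,1,1,1]

```text
clock: 2.45
position: [0.5621, 0.1782, 0.2311]
ee_rot: [0.0, 0.73, 0.684, 0.0]
contact_force: [0.6, 1.4, 0.3]
width: 0.0855
gripper_force: 0.0
```

```bash
python3 plan.py .561 .179 .150 -3.6 6; python3 -c "
from h import *
shot('wrist','pics/w2.png')"
```

```text
pos [0.5621 0.1782 0.2311] tool y yaw -3.74 w 0.08545715404808357
xyz [[0.0, -0.001, 0.045], [0.0, -0.001, 0.045], [0.0, -0.001, 0.045], [0.0, -0.001, 0.045], [0.0, -0.001, 0.045], [0.0, -0.001, 0.045]] 
rot [[0.0, -0.0, -0.0], [0.0, -0.0, -0.0], [0.0, -0.0, -0.0], [0.0, -0.0, -0.0], [0.0, -0.0, -0.0], [0.0, -0.0, -0.0]]
```

View pics/w2.png

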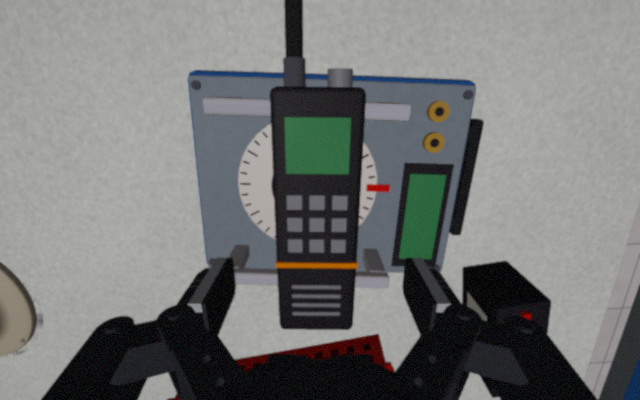

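The radio sits centred between the fingers and is aligned with them. Its body runs from about (318,88) to (317,328). I descend, grip and lift.

>>> apply_moves:
  xyz:
    - [0,-0.001,0.045]
    - [0,-0.001,0.045]
    - [0,-0.001,0.045]
    - [0,-0.001,0.045]
    - [0,-0.001,0.045]
    - [0,-0.001,0.045]
    - [0,0,0]
    - [0,0,0]
  rot:
    - [0,0,0]
    - [0,0,0]
    - [0,0,0]
    - [0,0,0]
    - [0,0,0]
    - [0,0,0]
    - [0,0,0]
    - [0,0,0]
  hand: [1,1,1,1,1,1,1,1]

```text
clock: 3.5
position: [0.5603, 0.1783, 0.1499]
ee_rot: [0.0, 0.73, 0.684, 0.0]
contact_force: [0.2, -0.4, 0.1]
width: 0.0852
gripper_force: 0.0
```

>>> apply_moves:
  xyz:
    - [0,0,0]
    - [0,0,0]
    - [0,0,0]
    - [0,0,0]
    - [0,0,0]
    - [0,0,0]
    - [0,0,0]
    - [0,0,0]
  rot:
    - [0,0,0]
    - [0,0,0]
    - [0,0,0]
    - [0,0,0]
    - [0,0,0]
    - [0,0,0]
    - [0,0,0]
    - [0,0,0]
  hand: [-1,-1,-1,-1,-1,-1,-1,-1]
  force: 50

```text
clock: 4.5
position: [0.5608, 0.1783, 0.1506]
ee_rot: [0.001, 0.73, 0.684, 0.001]
contact_force: [1.9, 0.2, 5.1]
width: 0.0574
gripper_force: 55.8
```

>>> apply_moves:
  xyz:
    - [0,0,-0.02]
    - [0,0,-0.04]
    - [0,0,-0.06]
    - [0,0,-0.08]
    - [0,0,-0.08]
    - [0,0,-0.06]
    - [0,0,-0.04]
    - [0,0,-0.02]
  rot:
    - [0,0,0]
    - [0,0,0]
    - [0,0,0]
    - [0,0,0]
    - [0,0,0]
    - [0,0,0]
    - [0,0,0]
    - [0,0,0]
  hand: [-1,-1,-1,-1,-1,-1,-1,-1]

```text
clock: 5.5
position: [0.5598, 0.1782, 0.27]
ee_rot: [-0.0, 0.73, 0.684, -0.0]
contact_force: [0.3, 0.1, -5.9]
width: 0.0574
gripper_force: 54.8
```

```bash
python3 - <<'E'
from h import *
c=shot('wrist','pics/w3.png'); print(status.get_state())
s=shot('scene','pics/s3.png')
# basket rim centre refine: fit rect from scene hull with known size, offset -35mm along x
yaw=np.radians(10.2);b=np.array([.499,-.229]);print(b-.035*np.array([np.cos(yaw),np.sin(yaw)]))
E
python3 plan.py .4646 -.235 .27 -79.8 16
```

```text
{'clock': 5.55, 'qpos': array([1.89737777e-01, 2.76315838e-01, 1.40778571e+00, 1.06511879e-04,
       1.45688173e+00, 2.54764937e-01]), 'qd': array([ 0.00043913,  0.00425681,  0.01546342,  0.00069787, -0.02458675,
       -0.00154311]), 'effort': array([-8.23528692e-02, -4.35007918e+01, -2.62251949e+01,  4.14100767e-03,
        1.01242766e-01, -8.04503838e-05]), 'position': array([0.560014  , 0.17825704, 0.27049018]), 'ee_rot': array([1.17914971e-04, 7.29723677e-01, 6.83742100e-01, 2.85883988e-04]), 'contact_force': array([ 0.30382403, -0.55950008, -4.24084657]), 'moment': array([ 0.05390781,  0.00589401, -0.01315125]), 'gripper_force': 54.772072434425354, 'width': 0.05770082115400891}
[ 0.46455315 -0.23519797]
pos [0.5599 0.1782 0.2699] tool y yaw -3.73 w 0.05715605988837064
xyz [[-0.087, -0.014, -0.0], [-0.088, -0.007, -0.0], [-0.088, 0.0, -0.0], [-0.088, 0.008, -0.0], [-0.087, 0.015, -0.0], [-0.086, 0.022, -0.0], [-0.083, 0.029, -0.0], [-0.081, 0.036, -0.0]] 
rot [[0.0, -0.0, 0.079], [0.0, -0.0, 0.079], [0.0, -0.0, 0.079], [0.0, -0.0, 0.079], [0.0, -0.0, 0.079], [0.0, -0.0, 0.079], [0.0, -0.0, 0.079], [0.0, -0.0, 0.079]]
xyz [[-0.077, 0.043, -0.0], [-0.074, 0.049, -0.0], [-0.069, 0.055, -0.0], [-0.065, 0.06, -0.0], [-0.059, 0.065, -0.0], [-0.054, 0.07, -0.0], [-0.048, 0.074, -0.0], [-0.041, 0.078, -0.0]] 
rot [[0.0, -0.0, 0.079], [0.0, -0.0, 0.079], [0.0, -0.0, 0.079], [0.0, -0.0, 0.079], [0.0, -0.0, 0.079], [0.0, -0.0, 0.079], [0.0, -0.0, 0.079], [0.0, -0.0, 0.079]]
```

View pics/w3.png

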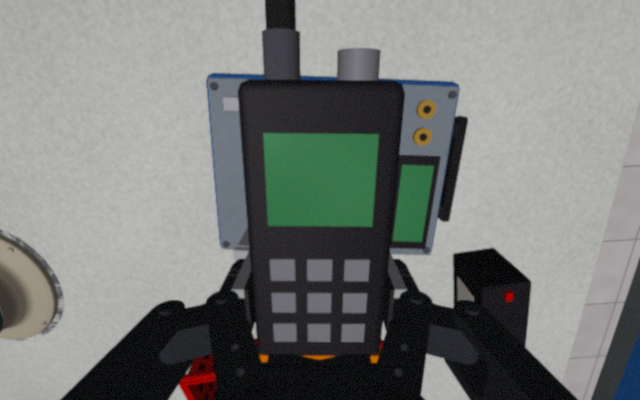

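The radio is held level and square in the fingers, with its top edge at (243..402, 85). I carry it over to the basket.

>>> apply_moves:
  xyz:
    - [-0.087,-0.014,0]
    - [-0.088,-0.007,0]
    - [-0.088,0,0]
    - [-0.088,0.008,0]
    - [-0.087,0.015,0]
    - [-0.086,0.022,0]
    - [-0.083,0.029,0]
    - [-0.081,0.036,0]
  rot:
    - [0,0,0.079]
    - [0,0,0.079]
    - [0,0,0.079]
    - [0,0,0.079]
    - [0,0,0.079]
    - [0,0,0.079]
    - [0,0,0.079]
    - [0,0,0.079]
  hand: [-1,-1,-1,-1,-1,-1,-1,-1]

```text
clock: 6.6
position: [0.5116, -0.029, 0.2688]
ee_rot: [-0.001, 0.913, 0.408, -0.001]
contact_force: [0.7, 0.0, -4.7]
width: 0.057
gripper_force: 54.5
```

>>> apply_moves:
  xyz:
    - [-0.077,0.043,0]
    - [-0.074,0.049,0]
    - [-0.069,0.055,0]
    - [-0.065,0.06,0]
    - [-0.059,0.065,0]
    - [-0.054,0.07,0]
    - [-0.048,0.074,0]
    - [-0.041,0.078,0]
  rot:
    - [0,0,0.079]
    - [0,0,0.079]
    - [0,0,0.079]
    - [0,0,0.079]
    - [0,0,0.079]
    - [0,0,0.079]
    - [0,0,0.079]
    - [0,0,0.079]
  hand: [-1,-1,-1,-1,-1,-1,-1,-1]

```text
clock: 7.6
position: [0.4647, -0.2353, 0.2688]
ee_rot: [-0.001, 0.996, 0.09, -0.001]
contact_force: [0.6, -0.5, -4.7]
width: 0.0574
gripper_force: 54.5
```

>>> apply_moves:
  xyz:
    - [0,0,0]
    - [0,0,0]
  rot:
    - [0,0,0]
    - [0,0,0]
  hand: [-1,-1]

```text
clock: 7.85
position: [0.4651, -0.2342, 0.269]
ee_rot: [-0.001, 0.996, 0.091, -0.0]
contact_force: [0.5, -0.1, -5.4]
width: 0.0575
gripper_force: 55.0
```

```bash
python3 - <<'E'
from h import *
c=shot('wrist','pics/w4.png'); s=shot('scene','pics/s4.png'); d=shot('side','pics/d4.png')
a=np.hstack([cv2.resize(c['px'][:,:,::-1],(400,250)),cv2.resize(d['px'][200:350,180:400,::-1],(400,272))[:250]])
b=cv2.resize(s['px'][110:230,220:380,::-1],(800,600))[:330]
cv2.imwrite('pics/v4.png',np.vstack([a,b]))
yaw=np.radians(10.2);ex=np.array([np.cos(yaw),np.sin(yaw)]);ey=np.array([-ex[1],ex[0]]);b=np.array([.499,-.229])
E
python3 plan.py .4646 -.235 .08 -79.8 16
```

```text
pos [ 0.4655 -0.234   0.2695] tool y yaw -79.49 w 0.0574694485982039
xyz [[-0.0, 0.0, 0.039], [-0.0, 0.0, 0.039], [-0.0, 0.0, 0.039], [-0.0, 0.0, 0.039], [-0.0, 0.0, 0.039], [-0.0, 0.0, 0.039], [-0.0, 0.0, 0.039], [-0.0, 0.0, 0.039]] 
rot [[-0.0, 0.0, 0.0], [-0.0, 0.0, 0.0], [-0.0, 0.0, 0.0], [-0.0, 0.0, 0.0], [-0.0, 0.0, 0.0], [-0.0, 0.0, 0.0], [-0.0, 0.0, 0.0], [-0.0, 0.0, 0.0]]
xyz [[-0.0, 0.0, 0.039], [-0.0, 0.0, 0.039], [-0.0, 0.0, 0.039], [-0.0, 0.0, 0.039], [-0.0, 0.0, 0.039], [-0.0, 0.0, 0.039], [-0.0, 0.0, 0.039], [-0.0, 0.0, 0.039]] 
rot [[-0.0, 0.0, 0.0], [-0.0, 0.0, 0.0], [-0.0, 0.0, 0.0], [-0.0, 0.0, 0.0], [-0.0, 0.0, 0.0], [-0.0, 0.0, 0.0], [-0.0, 0.0, 0.0], [-0.0, 0.0, 0.0]]
```

View pics/v4.png

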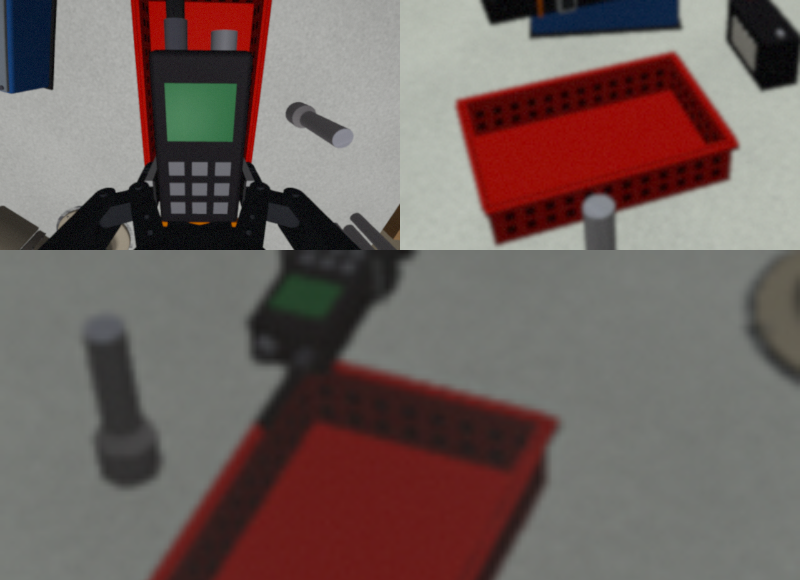

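In the wrist view the basket walls straddle the radio symmetrically and the torch stands clear to the right. I lower the radio.

>>> apply_moves:
  xyz:
    - [0,0,0.03]
    - [0,0,0.055]
    - [0,0,0.06]
    - [0,0,0.06]
    - [0,0,0.06]
    - [0,0,0.06]
    - [0,0,0.06]
    - [0,0,0.055]
  rot:
    - [0,0,0]
    - [0,0,0]
    - [0,0,0]
    - [0,0,0]
    - [0,0,0]
    - [0,0,0]
    - [0,0,0]
    - [0,0,0]
  hand: [-1,-1,-1,-1,-1,-1,-1,-1]

```text
clock: 9.0
position: [0.4653, -0.2343, 0.1366]
ee_rot: [-0.0, 0.996, 0.091, -0.0]
contact_force: [-0.8, -0.5, -4.9]
width: 0.0573
gripper_force: 55.1
```

>>> apply_moves:
  xyz:
    - [0,0,0.05]
    - [0,0,0.05]
    - [0,0,0.05]
    - [0,0,0.05]
    - [0,0,0.05]
    - [0,0,0.05]
    - [0,0,0.04]
    - [0,0,0.02]
  rot:
    - [0,0,0]
    - [0,0,0]
    - [0,0,0]
    - [0,0,0]
    - [0,0,0]
    - [0,0,0]
    - [0,0,0]
    - [0,0,0]
  hand: [-1,-1,-1,-1,-1,-1,-1,-1]

```text
clock: 10.0
position: [0.4652, -0.2347, 0.0288]
ee_rot: [-0.0, 0.996, 0.091, -0.0]
contact_force: [0.2, 0.7, -4.7]
width: 0.0571
gripper_force: 55.0
```

>>> apply_moves:
  xyz:
    - [0,0,0]
    - [0,0,0.013]
    - [0,0,0.013]
    - [0,0,0.01]
    - [0,0,0]
  rot:
    - [0,0,0]
    - [0,0,0]
    - [0,0,0]
    - [0,0,0]
    - [0,0,0]
  hand: [-1,-1,-1,-1,-1]

```text
clock: 10.62
position: [0.4653, -0.2347, 0.0186]
ee_rot: [-0.0, 0.996, 0.091, -0.0]
contact_force: [-0.1, -0.1, -4.3]
width: 0.0575
gripper_force: 55.0
```

>>> apply_moves:
  xyz:
    - [0,0,0.01]
    - [0,0,0.01]
    - [0,0,0.01]
    - [0,0,0]
  rot:
    - [0,0,0]
    - [0,0,0]
    - [0,0,0]
    - [0,0,0]
  hand: [-1,-1,-1,-1]

```text
clock: 11.12
position: [0.4652, -0.2347, 0.0095]
ee_rot: [-0.0, 0.996, 0.091, -0.0]
contact_force: [-0.6, -0.7, -4.9]
width: 0.0574
gripper_force: 55.0
```

>>> apply_moves:
  xyz:
    - [0,0,0.007]
    - [0,0,0.004]
    - [0,0,0]
  rot:
    - [0,0,0]
    - [0,0,0]
    - [0,0,0]
  hand: [-1,-1,-1]

```text
clock: 11.5
position: [0.4654, -0.2348, 0.0065]
ee_rot: [-0.0, 0.996, 0.091, -0.0]
contact_force: [0.1, -0.9, -5.5]
width: 0.0572
gripper_force: 55.0
```

>>> apply_moves:
  xyz:
    - [0,0,0.004]
    - [0,0,0.004]
    - [0,0,0]
    - [0,0,0]
  rot:
    - [0,0,0]
    - [0,0,0]
    - [0,0,0]
    - [0,0,0]
  hand: [-1,-1,-1,-1]

```text
clock: 12.0
position: [0.4655, -0.2349, 0.0042]
ee_rot: [-0.0, 0.996, 0.091, 0.0]
contact_force: [-0.3, 0.4, -5.3]
width: 0.057
gripper_force: 55.0
```

>>> apply_moves:
  xyz:
    - [0,0,0.004]
    - [0,0,0.003]
    - [0,0,0]
    - [0,0,0]
  rot:
    - [0,0,0]
    - [0,0,0]
    - [0,0,0]
    - [0,0,0]
  hand: [-1,-1,-1,-1]

```text
clock: 12.5
position: [0.4656, -0.2349, 0.0036]
ee_rot: [0.0, 0.996, 0.091, 0.0]
contact_force: [-2.8, 0.5, 7.9]
width: 0.0575
gripper_force: 56.4
```

Contact: +8 N upward. I release and withdraw upward.

>>> apply_moves:
  xyz:
    - [0,0,0]
    - [0,0,0]
    - [0,0,0]
    - [0,0,0]
    - [0,0,0]
    - [0,0,0]
    - [0,0,0]
    - [0,0,0]
  rot:
    - [0,0,0]
    - [0,0,0]
    - [0,0,0]
    - [0,0,0]
    - [0,0,0]
    - [0,0,0]
    - [0,0,0]
    - [0,0,0]
  hand: [-0.2,0.5,1,1,1,1,1,1]

```text
clock: 13.5
position: [0.4655, -0.2349, 0.0021]
ee_rot: [-0.0, 0.996, 0.091, 0.0]
contact_force: [0.4, -0.3, 0.4]
width: 0.0854
gripper_force: 0.0
```

>>> apply_moves:
  xyz:
    - [0,0,-0.02]
    - [0,0,-0.05]
    - [0,0,-0.1]
    - [0,0,-0.15]
    - [0,0,-0.2]
    - [0,0,-0.2]
    - [0,0,-0.2]
    - [0,0,-0.1]
  rot:
    - [0,0,0]
    - [0,0,0]
    - [0,0,0]
    - [0,0,0]
    - [0,0,0]
    - [0,0,0]
    - [0,0,0]
    - [0,0,0]
  hand: [1,1,1,1,1,1,1,1]

```text
clock: 14.5
position: [0.4661, -0.2352, 0.3135]
ee_rot: [0.002, 0.996, 0.091, 0.003]
contact_force: [1.0, -0.1, -0.5]
width: 0.0854
gripper_force: 0.0
```

```bash
python3 - <<'E'
from h import *
c=shot('wrist','pics/w5.png'); s=shot('scene','pics/s5.png'); d=shot('side','pics/d5.png')
a=np.hstack([cv2.resize(c['px'][:,:,::-1],(400,250)),cv2.resize(d['px'][200:350,180:400,::-1],(400,272))[:250]])
b=cv2.resize(s['px'][165:235,320:440,::-1],(600,350))
cv2.imwrite('pics/v5.png',np.vstack([a,np.hstack([b,np.zeros((350,200,3),np.uint8)])]))
E
python3 plan.py .552 .17 .33 -3 20
```

```text
pos [ 0.4659 -0.2351  0.3108] tool y yaw -79.56 w 0.08518189630447376
xyz [[0.026, -0.064, -0.003], [0.031, -0.062, -0.003], [0.035, -0.06, -0.003], [0.039, -0.057, -0.003], [0.042, -0.055, -0.003], [0.046, -0.052, -0.003], [0.049, -0.048, -0.003], [0.052, -0.045, -0.003]] 
rot [[0.0, -0.0, -0.064], [0.0, -0.0, -0.064], [0.0, -0.0, -0.064], [0.0, -0.0, -0.064], [0.0, -0.0, -0.064], [0.0, -0.0, -0.064], [0.0, -0.0, -0.064], [0.0, -0.0, -0.064]]
xyz [[0.055, -0.041, -0.003], [0.058, -0.038, -0.003], [0.06, -0.034, -0.003], [0.062, -0.03, -0.003], [0.064, -0.025, -0.003], [0.066, -0.021, -0.003], [0.067, -0.017, -0.003], [0.068, -0.012, -0.003]] 
rot [[0.0, -0.0, -0.064], [0.0, -0.0, -0.064], [0.0, -0.0, -0.064], [0.0, -0.0, -0.064], [0.0, -0.0, -0.064], [0.0, -0.0, -0.064], [0.0, -0.0, -0.064], [0.0, -0.0, -0.064]]
xyz [[0.069, -0.008, -0.003], [0.069, -0.003, -0.003], [0.069, 0.002, -0.003], [0.069, 0.006, -0.003]] 
rot [[0.0, -0.0, -0.064], [0.0, -0.0, -0.064], [0.0, -0.0, -0.064], [0.0, -0.0, -0.064]]
```

View pics/v5.png

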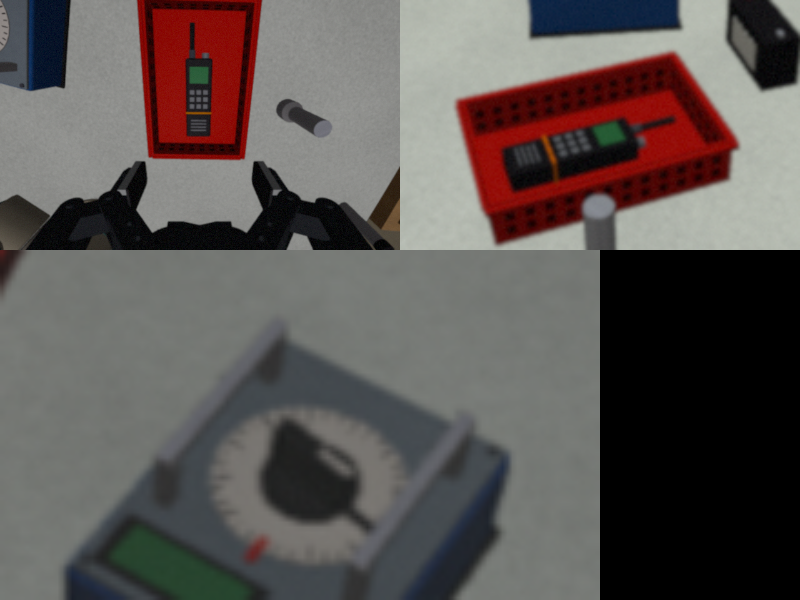

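The radio lies flat in the basket, let go, and the torch is untouched. The pointer shows beside the far guard bar, roughly +60° from the red mark.

>>> apply_moves:
  xyz:
    - [0.026,-0.064,-0.003]
    - [0.031,-0.062,-0.003]
    - [0.035,-0.06,-0.003]
    - [0.039,-0.057,-0.003]
    - [0.042,-0.055,-0.003]
    - [0.046,-0.052,-0.003]
    - [0.049,-0.048,-0.003]
    - [0.052,-0.045,-0.003]
  rot:
    - [0,0,-0.064]
    - [0,0,-0.064]
    - [0,0,-0.064]
    - [0,0,-0.064]
    - [0,0,-0.064]
    - [0,0,-0.064]
    - [0,0,-0.064]
    - [0,0,-0.064]
  hand: [1,1,1,1,1,1,1,1]

```text
clock: 15.65
position: [0.4989, -0.0702, 0.3135]
ee_rot: [-0.002, 0.935, 0.354, -0.001]
contact_force: [-0.4, 0.4, -0.8]
width: 0.0854
gripper_force: 0.0
```

>>> apply_moves:
  xyz:
    - [0.055,-0.041,-0.003]
    - [0.058,-0.038,-0.003]
    - [0.06,-0.034,-0.003]
    - [0.062,-0.03,-0.003]
    - [0.064,-0.025,-0.003]
    - [0.066,-0.021,-0.003]
    - [0.067,-0.017,-0.003]
    - [0.068,-0.012,-0.003]
  rot:
    - [0,0,-0.064]
    - [0,0,-0.064]
    - [0,0,-0.064]
    - [0,0,-0.064]
    - [0,0,-0.064]
    - [0,0,-0.064]
    - [0,0,-0.064]
    - [0,0,-0.064]
  hand: [1,1,1,1,1,1,1,1]

```text
clock: 16.65
position: [0.5324, 0.0915, 0.3206]
ee_rot: [-0.002, 0.808, 0.589, -0.002]
contact_force: [-0.5, 0.4, -0.2]
width: 0.0856
gripper_force: 0.0
```

>>> apply_moves:
  xyz:
    - [0.069,-0.008,-0.003]
    - [0.069,-0.003,-0.003]
    - [0.069,0.002,-0.003]
    - [0.069,0.006,-0.003]
    - [0,0,0]
    - [0,0,0]
  rot:
    - [0,0,-0.064]
    - [0,0,-0.064]
    - [0,0,-0.064]
    - [0,0,-0.064]
    - [0,0,0]
    - [0,0,0]
  hand: [1,1,1,1,1,1]

```text
clock: 17.4
position: [0.5507, 0.1704, 0.326]
ee_rot: [0.0, 0.724, 0.69, -0.0]
contact_force: [-1.2, 0.2, 0.9]
width: 0.0857
gripper_force: 0.0
```

Run:
```python
from h import *
c=shot('wrist','pics/w6.png'); print(status.get_state()['position'])
g=proj(c,[[.552,.1826,.104]])[0];print(g)
x,y=g.round().astype(int);x0=max(x-120,0);y0=max(y-90,0)
cv2.imwrite('pics/v6.png',cv2.resize(c['px'][y0:y0+180,x0:x0+240,::-1],None,fx=3,fy=3,interpolation=cv2.INTER_CUBIC));print(x0,y0)
```

```text
[0.55066942 0.17017863 0.32607506]
[319.33280972 156.1271314 ]
199 66
```

View pics/v6.png

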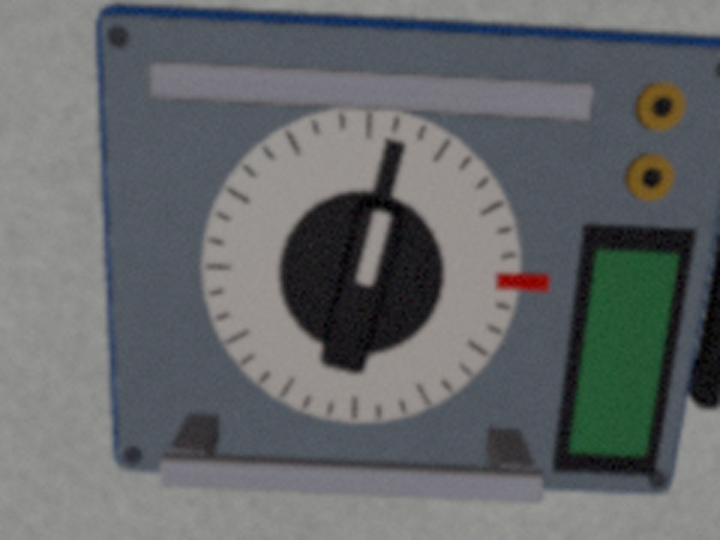

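The crop shows the pointer tip at crop (396,142), the dial spanning crop x 203..522 and y 107..423, and the red mark at crop (523,282).

```bash
cat > k.py <<'E'
from h import *
def ang(fn,tip,axis=None):
    c=load(fn)
    p=c['px'].astype(float)
    # white dial
    g=proj(c,[[.552,.1826,.102]])[0]
    m=((p.min(2)>85)&(p[...,0]>p[...,2]*0.98)).astype(np.uint8)
    yy,xx=np.mgrid[:400,:640];m[np.hypot(xx-g[0],yy-g[1])>62]=0
    m=cv2.morphologyEx(m,cv2.MORPH_CLOSE,np.ones((7,7)))
    cs,_=cv2.findContours(m,0,1);h=cv2.convexHull(max(cs,key=cv2.contourArea)).reshape(-1,2)
    P=onplane(c,h,.102)[:,:2]
    A=np.c_[2*P,np.ones(len(P))];s=np.linalg.lstsq(A,(P**2).sum(1),rcond=None)[0];r=np.sqrt(s[2]+s[0]**2+s[1]**2)
    r2=((p[...,0]>1.8*p[...,1])&(p[...,0]>1.8*p[...,2])&(p[...,0]>60));r2[np.hypot(xx-g[0],yy-g[1])>75]=False
    ys,xs=np.nonzero(r2);Z=onplane(c,[[xs.mean(),ys.mean()]],.102)[0,:2]
    T=onplane(c,[tip],.104)[0,:2]
    ax=s[:2] if axis is None else np.array(axis)
    a=lambda v:np.degrees(np.arctan2(v[1],v[0]))
    print('dial c',s[:2].round(4),'r',r,'red',Z.round(4),a(Z-ax),np.linalg.norm(Z-ax),'tip',T.round(4),a(T-ax),np.linalg.norm(T-ax))
if __name__=='__main__':
    ang('pics/w6.png',[199+396/3,66+142/3])
    c=load('pics/w6.png');u=lambda x,y:[199+x/3,66+y/3]
    S=onplane(c,[u(380,208),u(366,285)],.140);d=S[0]-S[1];print('stripe',S.round(4).tolist(),np.degrees(np.arctan2(d[1],d[0])))
    print(onplane(c,[u(151,82),u(592,102)],.152).round(4).tolist(),onplane(c,[u(162,475),u(542,487)],.152).round(4).tolist())
    print('dial guess',onplane(c,[u(362,265)],.102))
E
python3 k.py
```

```text
dial c [0.5516 0.1822] r 0.06659625869590664 red [0.619 0.175] -6.168601019174676 0.0678203371308639 tip [0.5681 0.2328] 71.86121447880255 0.0532138863744569
stripe [[0.5603, 0.2121, 0.14], [0.5539, 0.1841, 0.14]] 77.2481792110819
[[0.4853, 0.259, 0.152], [0.6327, 0.2456, 0.152]] [[0.4719, 0.1161, 0.152], [0.6185, 0.1041, 0.152]]
dial guess [[0.55250048 0.18442404 0.102     ]]
```

```bash
python3 plan.py .552 .1825 .18 -16 8
```

```text
pos [0.5507 0.1702 0.3261] tool y yaw -2.8 w 0.08531713155710956
xyz [[0.005, 0.0, 0.061], [0.005, 0.0, 0.061], [0.005, 0.0, 0.061], [0.005, -0.0, 0.061], [0.005, -0.0, 0.061], [0.005, -0.0, 0.061], [0.005, -0.001, 0.061], [0.005, -0.001, 0.061]] 
rot [[-0.0, 0.0, 0.028], [-0.0, 0.0, 0.028], [-0.0, 0.0, 0.028], [-0.0, 0.0, 0.028], [-0.0, 0.0, 0.028], [-0.0, 0.0, 0.028], [-0.0, 0.0, 0.028], [-0.0, 0.0, 0.028]]
```

>>> apply_moves:
  xyz:
    - [0.005,0,0.061]
    - [0.005,0,0.061]
    - [0.005,0,0.061]
    - [0.005,0,0.061]
    - [0.005,0,0.061]
    - [0.005,0,0.061]
    - [0.005,0,0.061]
    - [0.005,0,0.061]
  rot:
    - [0,0,0.028]
    - [0,0,0.028]
    - [0,0,0.028]
    - [0,0,0.028]
    - [0,0,0.028]
    - [0,0,0.028]
    - [0,0,0.028]
    - [0,0,0.028]
  hand: [0.1,0.1,0.1,0.1,0.1,0.1,0.1,0.1]

```text
clock: 18.45
position: [0.5526, 0.1816, 0.1794]
ee_rot: [0.0, 0.8, 0.599, 0.0]
contact_force: [-0.2, 0.3, 0.1]
width: 0.0467
gripper_force: 0.0
```

>>> apply_moves:
  xyz:
    - [0,0,0]
    - [0,0,0]
  rot:
    - [0,0,0]
    - [0,0,0]
  hand: [0.1,0.1]

```text
clock: 18.7
position: [0.5531, 0.1822, 0.1805]
ee_rot: [0.0, 0.8, 0.6, 0.001]
contact_force: [-0.0, 0.2, 0.7]
width: 0.0473
gripper_force: 0.0
```

```bash
python3 plan.py .552 .1825 .112 -16 8;python3 -c "
from h import *
c=shot('wrist','pics/w7.png');cv2.imwrite('pics/v7.png',c['px'][:,:,::-1])"
```

```text
pos [0.5531 0.1822 0.1805] tool y yaw -16.22 w 0.047338006314116346
xyz [[-0.0, -0.001, 0.029], [-0.0, -0.001, 0.029], [-0.0, -0.001, 0.029], [-0.0, -0.0, 0.029], [-0.0, -0.0, 0.029], [0.0, -0.0, 0.029], [0.0, -0.0, 0.029], [0.0, -0.0, 0.029]] 
rot [[0.0, -0.0, -0.0], [0.0, -0.0, -0.0], [0.0, -0.0, -0.0], [0.0, -0.0, -0.0], [0.0, -0.0, -0.0], [0.0, -0.0, -0.0], [0.0, -0.0, -0.0], [0.0, -0.0, -0.0]]
```

View pics/v7.png

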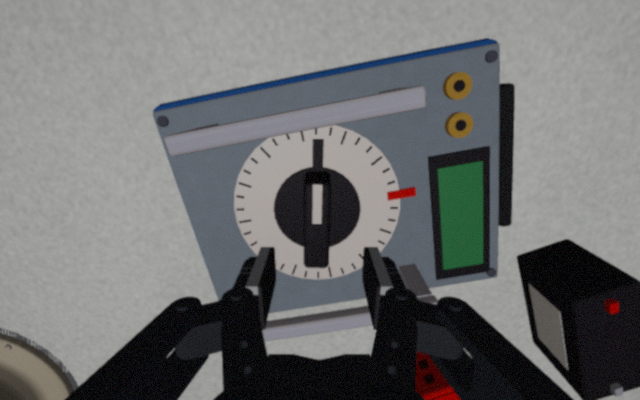

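The bar stands vertical and centred in the view at x≈317, aligned with the fingers. I descend and grip. From here on I measure numerically only.

>>> apply_moves:
  xyz:
    - [0,-0.001,0.029]
    - [0,-0.001,0.029]
    - [0,-0.001,0.029]
    - [0,0,0.029]
    - [0,0,0.029]
    - [0,0,0.029]
    - [0,0,0.029]
    - [0,0,0.025]
  rot:
    - [0,0,0]
    - [0,0,0]
    - [0,0,0]
    - [0,0,0]
    - [0,0,0]
    - [0,0,0]
    - [0,0,0]
    - [0,0,0]
  hand: [0.1,0.1,0.1,0.1,0.1,0.1,0.1,0.1]

```text
clock: 19.75
position: [0.5517, 0.1828, 0.1107]
ee_rot: [-0.0, 0.8, 0.6, -0.0]
contact_force: [-0.2, 0.2, -0.3]
width: 0.0468
gripper_force: 0.0
```

>>> apply_moves:
  xyz:
    - [0,0,0]
    - [0,0,0]
    - [0,0,0]
    - [0,0,0]
    - [0,0,0]
    - [0,0,0]
    - [0,0,0]
  rot:
    - [0,0,0]
    - [0,0,0]
    - [0,0,0]
    - [0,0,0]
    - [0,0,0]
    - [0,0,0]
    - [0,0,0]
  hand: [0.1,-1,-1,-1,-1,-1,-1]
  force: 30

```text
clock: 20.62
position: [0.5518, 0.183, 0.1118]
ee_rot: [-0.0, 0.8, 0.6, 0.0]
contact_force: [-1.9, 1.2, 5.1]
width: 0.0171
gripper_force: 31.3
```

```bash
python3 - <<'E'
from h import *
s=status.get_state();print(s['position'],s['contact_force'],s['moment'],s['width'],s['qpos'])
E
python3 plan.py .552 .1825 .1125 -95.5 8|head -1
python3 - <<'E'
# better estimate of red direction vs dial normal: use minAreaRect of red mark and several saved views
from k import *
for f in ('pics/w1.png','pics/w2.png','pics/w6.png','pics/w7.png'):
    c=load(f);p=c['px'].astype(float);g=proj(c,[[.552,.1825,.102]])[0];yy,xx=np.mgrid[:400,:640]
    m=(p[...,0]>1.6*p[...,1])&(p[...,0]>1.6*p[...,2])&(np.hypot(xx-g[0],yy-g[1])<110)&(p[...,0]>50)
    ys,xs=np.nonzero(m);P=onplane(c,np.c_[xs,ys],.102)[:,:2];C=P.mean(0);v=C-[.552,.1825]
    w=np.linalg.svd(P-C)[2][0];print(f,len(P),C.round(4),'dir',np.degrees(np.arctan2(v[1],v[0])).round(2),'axis',np.degrees(np.arctan(w[1]/w[0])).round(2))
E
```

```text
[0.55181304 0.18298126 0.11178822] [-1.92584865  1.24380063  5.10417563] [0.04351987 0.2746413  0.01711233] 0.017125445789711324 [2.00346089e-01 3.74467299e-01 1.67212723e+00 3.26409705e-04
 1.09445082e+00 4.83119775e-01]
pos [0.5518 0.183  0.1118] tool y yaw -16.21 w 0.017125445789711324
pics/w1.png 411 [0.5738 0.1209] dir -70.52 axis 42.32
pics/w2.png 751 [0.568 0.111] dir -77.41 axis 43.46
pics/w6.png 95 [0.6188 0.175 ] dir -6.42 axis -6.27
pics/w7.png 244 [0.619 0.175] dir -6.37 axis -4.69
```

>>> apply_moves:
  xyz:
    - [0,0,0]
    - [0,0,0]
    - [0,0,0]
    - [0,0,0]
    - [0,0,0]
    - [0,0,0]
    - [0,0,0]
    - [0,0,0]
  rot:
    - [0,0,0.03]
    - [0,0,0.07]
    - [0,0,0.08]
    - [0,0,0.08]
    - [0,0,0.08]
    - [0,0,0.08]
    - [0,0,0.08]
    - [0,0,0.08]
  hand: [-1,-1,-1,-1,-1,-1,-1,-1]

```text
clock: 21.62
position: [0.5521, 0.1827, 0.1118]
ee_rot: [0.0, 0.943, 0.333, 0.001]
contact_force: [-0.7, -0.3, 3.9]
width: 0.0176
gripper_force: 30.9
```

>>> apply_moves:
  xyz:
    - [0,0,0]
    - [0,0,0]
    - [0,0,0]
    - [0,0,0]
    - [0,0,0]
    - [0,0,0]
    - [0,0,0]
    - [0,0,0]
  rot:
    - [0,0,0.08]
    - [0,0,0.08]
    - [0,0,0.08]
    - [0,0,0.08]
    - [0,0,0.08]
    - [0,0,0.08]
    - [0,0,0.07]
    - [0,0,0.03]
  hand: [-1,-1,-1,-1,-1,-1,-1,-1]

```text
clock: 22.62
position: [0.5523, 0.1823, 0.1118]
ee_rot: [0.0, 0.999, 0.036, 0.001]
contact_force: [-0.9, -1.5, 5.0]
width: 0.0176
gripper_force: 30.9
```

```bash
python3 plan.py .552 .183 .112 -95.7 4; python3 -c "
from h import *
c=shot('scene','pics/s8.png')"
```

```text
pos [0.5523 0.1823 0.1118] tool y yaw -85.83 w 0.017566552164487992
xyz [[-0.0, -0.001, -0.0], [-0.0, -0.001, -0.0], [-0.0, -0.001, -0.0], [-0.0, -0.001, -0.0]] 
rot [[0.0, -0.0, 0.041], [0.0, -0.0, 0.041], [0.0, -0.0, 0.041], [0.0, -0.0, 0.041]]
```

>>> apply_moves:
  xyz:
    - [0,0,0]
    - [0,0,0]
    - [0,0,0]
    - [0,0,0]
    - [0,0,0]
    - [0,0,0]
  rot:
    - [0,0,0.041]
    - [0,0,0.041]
    - [0,0,0.041]
    - [0,0,0.041]
    - [0,0,0]
    - [0,0,0]
  hand: [-1,-1,-1,-1,-1,-1]

```text
clock: 23.42
position: [0.5523, 0.1822, 0.1118]
ee_rot: [0.0, 0.999, -0.049, 0.001]
contact_force: [-0.4, -1.6, 6.4]
width: 0.0175
gripper_force: 31.4
```

>>> apply_moves:
  xyz:
    - [0,0,0]
    - [0,0,0]
    - [0,0,0]
    - [0,0,0]
    - [0,0,0]
  rot:
    - [0,0,0]
    - [0,0,0]
    - [0,0,0]
    - [0,0,0]
    - [0,0,0]
  hand: [0.0,0.0,0.0,0.0,0.0]

```text
clock: 24.05
position: [0.5517, 0.1829, 0.1112]
ee_rot: [-0.0, 0.999, -0.049, -0.0]
contact_force: [-0.5, 0.7, 0.2]
width: 0.0427
gripper_force: 0.0
```

>>> apply_moves:
  xyz:
    - [0,0,-0.03]
    - [0,0,-0.06]
    - [0,0,-0.1]
    - [0,0,-0.15]
    - [0,0,-0.15]
    - [0,0,-0.1]
    - [0,0,0]
    - [0,0,0]
  rot:
    - [0,0,0]
    - [0,0,0]
    - [0,0,0]
    - [0,0,0]
    - [0,0,0]
    - [0,0,0]
    - [0,0,0]
    - [0,0,0]
  hand: [0,0,0,0,0,0,0,0]

```text
clock: 25.05
position: [0.5511, 0.1827, 0.2877]
ee_rot: [0.0, 0.999, -0.049, -0.001]
contact_force: [0.1, 0.3, 0.4]
width: 0.0428
gripper_force: 0.0
```

Run:
```python
from h import *
c=shot('wrist','pics/w9.png');s=status.get_state();print(s['position'],s['ee_rot'],s['contact_force'])
p=c['px'].astype(float)
# polar sampling of pointer: darkness on ring r 38..54 at z .104 about axis; red direction on ring 58..66
ax=np.array([.552,.1826]);th=np.radians(np.arange(-60,50,.5))
def ring(r0,r1,z,f):
    out=0
    for r in np.arange(r0,r1,.002):
        q=proj(c,np.c_[ax[0]+r*np.cos(th),ax[1]+r*np.sin(th),np.full(len(th),z)]).astype(np.float32)
        out=out+cv2.remap(f.astype(np.float32),q[:,0].copy(),q[:,1].copy(),cv2.INTER_LINEAR).ravel()
    return out/len(np.arange(r0,r1,.002))
D=ring(.04,.052,.104,p.sum(2));B=np.clip(np.median(D)-D-80,0,None)
Rr=np.clip(ring(.060,.074,.102,p[...,0]-np.maximum(p[...,1],p[...,2]))-25,0,None)
d=np.degrees(th)
print('pointer',(B*d).sum()/B.sum(),d[B>0][[0,-1]],'red',(Rr*d).sum()/Rr.sum(),d[Rr>0][[0,-1]])
```

```text
[0.55093473 0.18264709 0.28702688] [ 2.61565241e-04  9.98784279e-01 -4.92794773e-02 -1.19528540e-03] [ 0.6692919  -0.51904079  0.001701  ]
pointer -7.970191130080412 [-13.5  -2.5] red -6.776858321754615 [-10.   -3.5]
```

```bash
python3 -c "
from rig import job
print(job.sign_off())"
```

```text
the job is handed in; nothing more can be done
None
```

The job is handed in: the radio lies flat in the red basket, let go, and the knob's pointer measures about 1° from the red zero mark (the limit is 5°); the battery, power strip and torch were not touched, and sign-off returned no verdict.

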